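# Start the clamp housing's closing screw square with the fork driver

### The job

Pick up the fork-ended driver, the one with the flat handle, and set it upright and centred over the bar-headed screw on top of the clamp housing in the vise, so that its fork straddles the bar and sits down on the housing. Then, still holding it square, turn the screw clockwise (seen from above) by an eighth of a turn or a little more with the driver, not with the fingers. Let go and leave the driver standing on the screw, and leave the round-handled driver where it stands.

Things in the scene. Friction and masses are not known exactly. Their poses are not given: they have to be found in the camera images.
- fork_driver: Steel fork driver, loose, 280 g, upright, 106 mm tall. Origin: centre of its underside, z up its axis. Flat black handle on top, 56 mm along x, 16 along y, z 60 to 106: grip across y. Below: 14 mm shank, 48 mm disc (z 20-30), two prongs (z 0-20, 40 mm along x, 12 thick) with an open slot 17 mm wide between, running along x like the handle. A half turn about z makes no difference.
- screw_seat (a point): Centre of the bar-headed screw, on its axis at the flat round metal seat (68 mm) on top of the beige housing in the fixed vise, 100 mm above the counter. z up; x along the bar, turning with it. The steel bar is 40 mm along x, 8 thick, 14 high, with a ridged top. The fork straddles it with 4.5 mm play each side; prong tips then rest on the seat (driver origin here). Vise jaws lie lower.
- screw (a joint): Angle of the bar-headed screw (rad), growing as it turns clockwise seen from above. Starts between -0.15 and 0.15, can turn to 2.4; friction about 0.06 N m, no spring. The loose fork has about 13 degrees of play before it drives the bar, so the driver must turn that much more than the screw.
- round_driver: The other driver, loose, to be left alone: 106 mm tall, standing upright, with a round black handle 40 mm across and a round steel end 42 mm across. Origin: centre of its underside. Stands near the fork-ended driver; the two may have changed places.
Mind the look-alikes: they are no part of the job. Leave any blue or orange look-alike of the fork_driver alone.

How it is judged (in metres and radians):
On the way, in this order (a step that is already met when the one before it is completed fails the run):
1. the fork driver, held, is seated square over the screw's bar before the screw has been turned (horizontal distance between fork_driver and screw_seat below 0.012 m and z of fork_driver in the frame of screw_seat below 0.008 m and angle between fork_driver's own z axis and vertical below 0.175 rad and contact force between the fingers and fork_driver above 1 N and value of joint screw below 0.35 rad), for 0.2 s.
2. the screw is turned clockwise by the held, square driver (horizontal distance between fork_driver and screw_seat below 0.012 m and z of fork_driver in the frame of screw_seat below 0.008 m and angle between fork_driver's own z axis and vertical below 0.175 rad and contact force between the fingers and fork_driver above 1 N and value of joint screw above 0.5 rad), for 0.1 s.
At the end, for the whole second after the job is handed in: The screw stands at more than 0.5 rad clockwise; the fork driver stands released and at rest over it, within 12 mm of its axis, within 10 degrees of upright, its prong tips within 8 mm of the seat; the round-handled driver is within 30 mm of where it started (horizontal distance between fork_driver and screw_seat below 0.012 m and z of fork_driver in the frame of screw_seat below 0.008 m and angle between fork_driver's own z axis and vertical below 0.175 rad and value of joint screw above 0.5 rad and linear speed of fork_driver below 0.02 m/s and distance of round_driver from where it was at the start of the episode below 0.03 m); the robot touches nothing.
It fails at once if the screw is turned while the driver is not seated square on it (value of joint screw above 0.4 rad and not (horizontal distance between fork_driver and screw_seat below 0.012 m and z of fork_driver in the frame of screw_seat below 0.008 m and angle between fork_driver's own z axis and vertical below 0.175 rad)).
It fails at once if the fingers push on the screw itself (contact force between the fingers and screw above 2 N).
It fails at once if the round-handled driver is moved more than 30 mm (distance of round_driver from where it was at the start of the episode above 0.03 m).
It also fails if it takes over 42 s, if anything falls off the work surface, if the arm or the gripper's body presses on something with over 40 N, if the wrist force passes 120 N, or if a joint passes its speed limit or range.

### The arm

A 6-joint arm with a two-finger parallel gripper is mounted at the origin on the work surface. World frame = base frame: x ahead of the robot, y to its left, z up, the work surface at z = 0. Lengths are in mm, angles in rad, forces in N, time in s.
With the tool pointing down it reaches from about 400 to 925 mm from the base axis. Payload 12.5 kg.
Tool frame: the origin (TCP) lies midway between the tips of the shut fingers; the grasp point (between the pads) lies 19 mm behind it (env.pinch_z is the z of the grasp point in the tool frame, in mm); z points along the fingers, y is the line along which they close (so a half turn about z gives the same grasp; the last joint's range is limited). The gripper opens to 95 mm and grips with 3 to 60 N. Pads are 20 mm wide; open, the fingers measure 119 mm over their backs; the gripper's body (75 mm by 180 mm) begins 59 mm behind the grasp point.
Start: joints at [-0.106, 0.491, 1.559, -0, 1.092, -0.106], TCP at [625.017, 0.021, 214.661] pointing down, gripper open.
Joint ranges: [-3.1, 3.1], [-0.84, 2.19], [0.05, 2.79], [-1.13, 4.28], [0.06, 2.93], [-2.69, 2.69]. Speed limits (rad/s): [2.22, 2.22, 2.79, 3.14, 3.14, 3.14].

### API

Orientations are given as [roll, pitch, yaw] about the fixed x, y, z axes, in that order (R = Rz(yaw) Ry(pitch) Rx(roll)).
In Python, from cell import env, eyes gives the robot as it stands.
- The arm moves only by the shell command python3 -m inch 'ROWS'. ROWS is JSON, a list of rows, each a list of 3 entries, a list of its own where there are three numbers: the shift along the tool's x, y, z in units of 60 mm (1.0 is 60 mm), then the turn about the tool's z in units of 5 degrees (1.0 is 5 degrees), then the closure, from -1 (fully open) to 1 (shut). In form: [[[tx, ty, tz], turn, claw], ...]. A call has exactly 10 rows; each row shifts and turns the commanded pose from where the row before left it, along the tool's axes as they then stand; what a row does not reach is not made up. A row lasts 1/8 s, in which the tool goes at most 62.5 mm and 10.7 degrees, less where a joint would pass 70% of its speed; a pose out of reach is approached as far as the arm can. A call is refused whole if a number of a shift passes 1 or a number of a turn 1, either way. A call with a gripper value outside its range is refused whole. The fingers move at their own pace and stop on an object; the grip force is fixed at half the most. Time passes only in rows, so rows that do not move let the fingers close, or fill a call up. It gives the time, the measured TCP pose, the force, the opening and the grip force at its end, in the units of the state.
- env.state(): the state, without advancing time (a new reading comes with each control period).
- eyes.read_camera(name): name is "scene" or "side" or "wrist"; returns a dict with "pixels" (420x560x3 uint8, red, green, blue), "fx", "fy", "cx", "cy" (pixels), "distortion" ([k1, k2, p1, p2, k3] as OpenCV has them; the pictures are not rectified), "extrinsics" (4x4, takes a point from world to camera coordinates). Camera axes: x right, y down, z forward; pixel columns grow to the right and rows downward; lengths in mm; the calibration is good to about 2 mm. A picture is of the moment at which its call begins. There is no depth.
- env.job_done(): hands the job in; it is judged then, once.
Trained networks look in a picture, given as the dict that the camera call returned (one of the last four; its "shot" number tells which), for a name from the list of things; names that differ only in an ending like _2 or _b are one class to them, and where a whole thing is asked for, a point or a joint stands for the part that bears it (a point fixed in the world has none). Each returns a list of dicts, best first, with "score" (0 to 1); they miss things now and then, are a little off and sometimes report something else, mostly with a low value. They report only what shows in the picture. A call takes as long as a camera call. They do not tell look-alikes from the thing itself.
- eyes.boxes_of(name, picture): "centre" ([row, column] in pixels, amid what is visible of it).
- eyes.cut_out(name, picture): "mask" (420x560 bool, what is visible of it) and "centre" ([row, column] in pixels, amid what is visible of it).
- eyes.spot_point(name, picture): "centre" ([row, column] in pixels: a listed point, or the origin of a listed thing).
The state is a dict: "t": time; "joints": joint angles; "qvel": joint speeds; "tau": joint torques, N m; "eef_pos": TCP position; "tcp_rot": TCP orientation; "ft_force": force on the tool from outside, world axes, zero at the start; "moment": the same for the moment, N m; "opening": opening from 0.0 (shut) to 1.0 (fully open); "grip_force": force on a finger pad.
Only numpy, scipy, OpenCV 4.12 (cv2) and the standard library are available. Lean on these libraries where they do the work, as an engineer would, in place of code of your own. Each camera call takes 0.05 s, during which the arm holds its last target. There are 200 camera calls.

## Working session

There is one attempt and no reset: what is moved stays moved. The work goes in short steps, Python scripts to look and compute and a shell command to move; the robot and the scene stay as the last step left them, time stands still between calls to the robot, and variables do not carry over. Pictures are saved under pics/ and viewed, at most 10 in all, crops included, and the job is handed in when it is done.

```bash
mkdir -p pics; ls
cat > h.py <<'E'
import numpy as np, cv2
from cell import env, eyes
def K(p): return np.array([[p['fx'],0,p['cx']],[0,p['fy'],p['cy']],[0,0,1.]])
def save(p,f): cv2.imwrite(f,p['pixels'][:,:,::-1])
def ray(p,rc):
    u=cv2.undistortPoints(np.array([[[rc[1],rc[0]]]],float),K(p),np.array(p['distortion'],float))[0,0]
    E=np.array(p['extrinsics']);R,t=E[:3,:3],E[:3,3]
    return -R.T@t, R.T@np.array([u[0],u[1],1.])
def atz(p,rc,z):
    o,d=ray(p,rc);return o+d*(z-o[2])/d[2]
def proj(p,X):
    E=np.array(p['extrinsics'])
    return cv2.projectPoints(np.array(X,float).reshape(-1,1,3),cv2.Rodrigues(E[:3,:3])[0],E[:3,3],K(p),np.array(p['distortion'],float))[0][:,0,::-1]
E
python3 - <<'E'
from h import *
ims=[]
for n in("scene","side","wrist"):
    p=eyes.read_camera(n);save(p,f'pics/{n}0.png')
    for k,z in(("fork_driver",0),("screw_seat",100),("round_driver",0)):
        for r in eyes.spot_point(k,p)[:4]: print(n,k,np.round(r['centre']),round(r['score'],2),np.round(atz(p,r['centre'],z)))
E
```

```text
pics
scene fork_driver [275. 200.] 0.97 [ 564. -268.    0.]
scene fork_driver [248. 162.] 0.94 [ 454. -328.   -0.]
scene fork_driver [307. 167.] 0.91 [ 622. -353.    0.]
scene screw_seat [205. 359.] 0.49 [581.  96. 100.]
scene round_driver [236. 258.] 0.69 [ 496. -113.    0.]
scene round_driver [274. 201.] 0.38 [ 562. -266.    0.]
side fork_driver [305. 364.] 0.93 [ 534. -357.   -0.]
side fork_driver [276. 344.] 0.82 [ 561. -270.    0.]
side fork_driver [288. 394.] 0.77 [ 619. -361.    0.]
side fork_driver [314. 325.] 0.72 [ 457. -324.    0.]
side screw_seat [160. 253.] 0.67 [591. 102. 100.]
side round_driver [251. 275.] 0.64 [ 494. -113.    0.]
wrist fork_driver [348. 237.] 0.82 [ 560. -269.    0.]
wrist screw_seat [108. 232.] 0.94 [583.  94. 100.]
wrist round_driver [261. 189.] 0.42 [ 496. -114.    0.]
```

View pics/scene0.png

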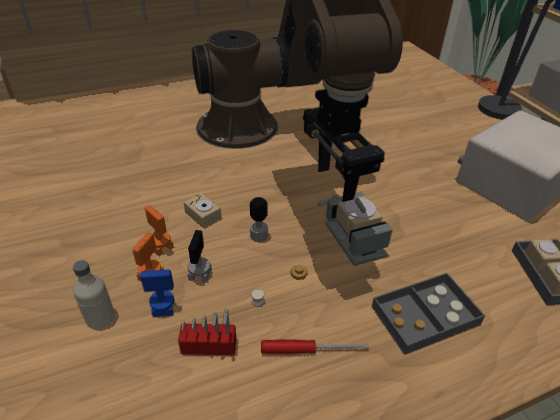

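View pics/wrist0.png

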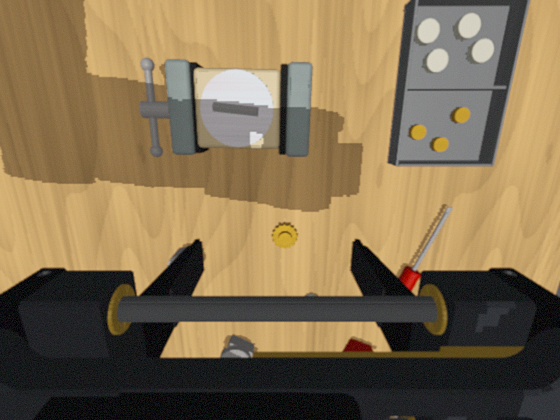

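Run:
```python
import cv2
a=cv2.imread('pics/side0.png')[180:340,220:440]
cv2.imwrite('pics/side0c.png',cv2.resize(a,None,fx=3.6,fy=3.6,interpolation=3))
```

```text
(no output)
```

View pics/side0c.png

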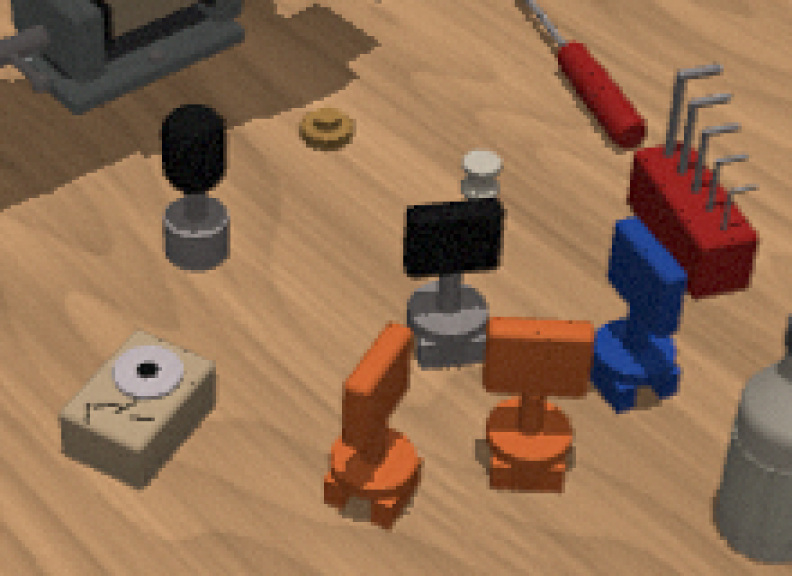

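Candidates for the fork driver:
- Orange at scene (row 232, col 158) and (255, 148)
- Blue at (290, 160)
- Round-handled black at (218, 258)
- Flat-handled black at (255, 198)

I choose the flat-handled black one at scene (255, 198), near world (561, -269). The side crop confirms it: flat black handle, steel disc and prongs. The wrist view shows the vise screw at (108, 235), with its bar nearly along the image's horizontal.

Run:
```python
from h import *
s=env.state();print(s['t'],np.round(s['eef_pos'],1),np.round(s['tcp_rot'],3),s['opening'],env.pinch_z)
p=eyes.read_camera('wrist');E=np.array(p['extrinsics']);R=E[:3,:3];print(np.round(-R.T@E[:3,3]),np.round(R,2),p['fx'])
# bar: dark pixels inside seat
c=p['pixels'][70:150,195:275].astype(int)
yy,xx=np.mgrid[70:150,195:275]
g=c.mean(2);m=(g<125)&((yy-107)**2+(xx-236)**2<29**2)
pts=np.array([atz(p,(r,q),114)[:2] for r,q in zip(yy[m],xx[m])])
w,v=np.linalg.eigh(np.cov(pts.T));print(m.sum(),pts.mean(0),2*np.sqrt(3*w),np.degrees(np.arctan2(*v[::-1,1])))
# seat: bright region
m2=(g>140)&(c.max(2)-c.min(2)<40)&((yy-107)**2+(xx-236)**2<45**2)
(cx,cy),ax,an=cv2.fitEllipse(cv2.convexHull(np.c_[xx[m2],yy[m2]].astype(np.float32)));print(cx,cy,ax,atz(p,(cy,cx),100))
```

```text
0.6 [625.    0.  214.7] [ 3.142 -0.     1.571] 0.9996255832203916 -18.8
[625.  83. 385.] [[ 1.   -0.   -0.  ]
 [-0.   -0.96  0.29]
 [-0.   -0.29 -0.96]] 289.76008066684216
427 [587.72486795  93.28260325] [ 7.79713333 40.09551433] 173.79090221014835
236.50296020507812 107.27909088134766 (73.06229400634766, 78.9171371459961) [587.47459418  95.07785665 100.        ]
```

```bash
python3 -m inch '[[[-0.55,-0.1,0],0,-1],[[-0.55,-0.1,0],0,-1],[[-0.55,-0.1,0],0,-1],[[-0.55,-0.1,0],0,-1],[[-0.55,-0.1,0],0,-1],[[-0.55,-0.1,0],0,-1],[[-0.55,-0.1,0],0,-1],[[-0.55,-0.1,0],0,-1],[[-0.55,-0.1,0],0,-1],[[-0.55,-0.1,0],0,-1]]'
python3 - <<'E'
from h import *
p=eyes.read_camera('wrist');save(p,'pics/w1.png')
for k in("fork_driver","round_driver"):
  for r in eyes.spot_point(k,p)[:5]: print(k,np.round(r['centre']),round(r['score'],2),np.round(atz(p,r['centre'],0)))
q=proj(p,[[561,-269,106]])[0];print(q,proj(p,[[561,-269,0]])[0])
E
```

```text
t: 1.9
eef_pos: [564.8, -331.1, 214.7]
tcp_rot: [3.141, 0.0, 1.571]
ft_force: [-0.1, 0.5, 0.4]
opening: 1.0
grip_force: 0.0
fork_driver [138. 274.] 0.91 [ 561. -269.    0.]
fork_driver [181. 192.] 0.84 [ 450. -326.    0.]
fork_driver [211. 248.] 0.69 [ 524. -367.    0.]
fork_driver [206. 319.] 0.63 [ 623. -361.    0.]
[144.11124708 273.02241861] [137.82000973 274.07897131]
```

View pics/w1.png

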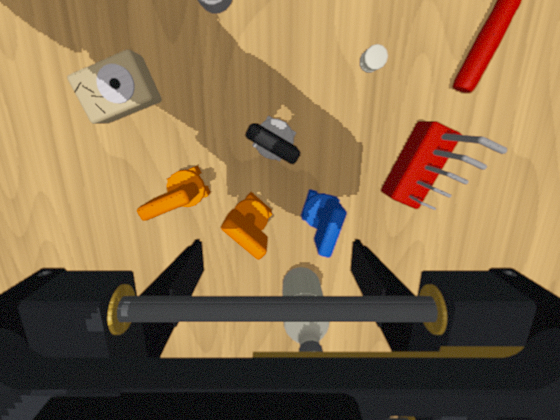

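The wrist view shows the black flat handle at (143, 273), running from upper-left to lower-right. Orange (190, 175) and (228, 250) and blue (222, 325) stand below it in the picture.

```bash
cat > meas.py <<'E'
from h import *
def handle(p,c,z=106,r=40):
    yy,xx=np.mgrid[:420,:560];g=p['pixels'].max(2)
    m=((g<60)&((yy-c[0])**2+(xx-c[1])**2<r*r)).astype(np.uint8)
    n,l,st,ce=cv2.connectedComponentsWithStats(m)
    i=1+np.argmax(st[1:,4]);ys,xs=np.where(l==i)
    pts=np.array([atz(p,(a,b),z)[:2] for a,b in zip(ys,xs)])
    rect=cv2.minAreaRect(pts.astype(np.float32))
    w,v=np.linalg.eigh(np.cov(pts.T))
    return len(ys),pts.mean(0),2*np.sqrt(3*w),np.degrees(np.arctan(v[1,1]/v[0,1])),rect
E
python3 - <<'E'
from meas import *
p=eyes.read_camera('wrist');print(*handle(p,(143,273),100))
E
```

```text
830 [ 561.66064065 -268.8819379 ] [17.08424079 55.87580029] -30.191716374349756 ((560.8994140625, -268.4462890625), (16.59249496459961, 54.89960479736328), 60.03081130981445)
```

```bash
python3 -m inch '[[[0.52,-0.03,0],0,0],[[0.52,-0.03,0],0,0],[[0,0,0],-1,0],[[0,0,0],-1,0],[[0,0,0],-1,0],[[0,0,0],-1,0],[[0,0,0],-1,0],[[0,0,0],-1,0],[[0,0,0],-1,0],[[0,0,0],-1,0]]'
python3 -m inch '[[[0,0,0],-1,0],[[0,0,0],-1,0],[[0,0,0],-1,0],[[0,0,0],-1,0],[[0,0,0.2],0,0],[[0,0,0.3],0,0],[[0,0,0.3],0,0],[[0,0,0.2],0,0],[[0,0,0],0,0],[[0,0,0],0,0]]'
python3 - <<'E'
from h import *
print(env.state()['joints'])
for n in('scene','side'):
    p=eyes.read_camera(n);save(p,f'pics/{n}1.png')
    for k in ("fork_driver",):
      for r in eyes.spot_point(k,p)[:4]: print(n,k,np.round(r['centre']),round(r['score'],2),np.round(atz(p,r['centre'],0)))
a=cv2.imread('pics/side1.png')[150:340,240:440]
b=cv2.imread('pics/scene1.png')[130:320,100:300]
cv2.imwrite('pics/c1.png',np.hstack([cv2.resize(x,(400,380),interpolation=3) for x in(a,b)]))
E
```

```text
t: 3.35
eef_pos: [561.6, -266.3, 214.8]
tcp_rot: [3.141, -0.0, 2.273]
ft_force: [0.1, -0.6, 0.4]
opening: 0.505
grip_force: 0.0
t: 4.6
eef_pos: [561.7, -267.6, 155.1]
tcp_rot: [3.142, 0.001, 2.618]
ft_force: [-0.8, -0.2, 0.5]
opening: 0.497
grip_force: 0.0
[-5.50728692e-01  5.48537287e-01  1.63119915e+00  5.52376772e-05
  9.61113514e-01 -1.59761444e+00]
scene fork_driver [275. 202.] 0.82 [ 565. -265.    0.]
scene fork_driver [275. 152.] 0.78 [ 528. -365.    0.]
scene fork_driver [246. 158.] 0.72 [ 445. -335.    0.]
scene fork_driver [308. 166.] 0.6 [ 626. -355.    0.]
side fork_driver [276. 341.] 0.96 [ 556. -268.    0.]
side fork_driver [287. 392.] 0.93 [ 618. -358.    0.]
side fork_driver [316. 325.] 0.75 [ 454. -329.    0.]
side fork_driver [308. 364.] 0.71 [ 529. -363.    0.]
```

View pics/c1.png

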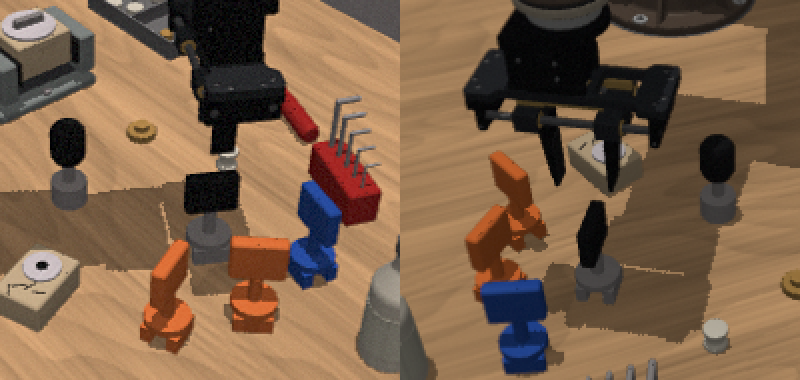

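The left panel (side) and right panel (scene) show the part-open fingers above the flat handle, on either side of it and clear of the orange ones. I go down 90 mm and close.

```bash
python3 -m inch '[[[0,0,0.3],0,0],[[0,0,0.4],0,0],[[0,0,0.4],0,0],[[0,0,0.3],0,0],[[0,0,0.1],0,0],[[0,0,0],0,1],[[0,0,0],0,1],[[0,0,0],0,1],[[0,0,0],0,1],[[0,0,0],0,1]]'
```

```text
t: 6.05
eef_pos: [561.5, -267.6, 65.0]
tcp_rot: [-3.142, 0.0, 2.618]
ft_force: [-1.3, -0.1, 1.8]
opening: 0.166
grip_force: 30.0
```

```bash
python3 -m inch '[[[0,0,-0.3],0,1],[[0,0,-0.4],0,1],[[0,0,-0.4],0,1],[[0,0,-0.4],0,1],[[0,0,-0.4],0,1],[[0,0,-0.4],-0.8,1],[[0,0,0],-1,1],[[0,0,0],-1,1],[[0,0,0],-1,1],[[0,0,0],-1,1]]'
python3 - <<'E'
from h import *
s=env.state();a=s['tcp_rot'][2]-0*.1;e=s['eef_pos']
for T in((665,96),(587.6,94.5)):
  d=np.array(T)-e[:2];print(d@[np.cos(a),np.sin(a)]/60,d@[np.sin(a),-np.cos(a)]/60)
E
```

```text
t: 7.3
eef_pos: [561.2, -267.4, 203.6]
tcp_rot: [-3.142, 0.0, 3.04]
ft_force: [-0.3, -0.0, -2.8]
opening: 0.164
grip_force: 30.0
-1.1044800567210369 6.201466181764416
0.17629487686919107 6.045451536660353
```

```bash
python3 -m inch '[[[-0.1,0.5,0],0,1],[[-0.1,0.6,0],0,1],[[-0.1,0.7,0],0,1],[[-0.1,0.7,0],0,1],[[-0.1,0.7,0],0,1],[[-0.1,0.7,0],0,1],[[-0.1,0.7,0],0,1],[[-0.1,0.6,0],0,1],[[-0.1,0.5,0],0,1],[[-0.2,0.5,0],0,1]]'
python3 - <<'E'
from h import *
print(env.state()['eef_pos'])
p=eyes.read_camera('wrist');save(p,'pics/w2.png');print(env.state()['eef_pos'])
print(proj(p,[[587.6,94.5,100]]))
for r in eyes.spot_point("screw_seat",p)[:2]: print(r['centre'],r['score'],atz(p,r['centre'],100))
E
```

```text
t: 8.55
eef_pos: [665.8, 96.7, 203.8]
tcp_rot: [3.142, 0.0, 3.037]
ft_force: [-0.3, 0.6, -4.0]
opening: 0.166
grip_force: 30.0
[665.82128669  96.69542317 203.77935631]
[667.22773398  99.75127012 203.62039067]
[[127.26672134 265.43596738]]
[125.9, 263.7] 0.59 [586.24854008  93.07170499 100.        ]
```

View pics/w2.png

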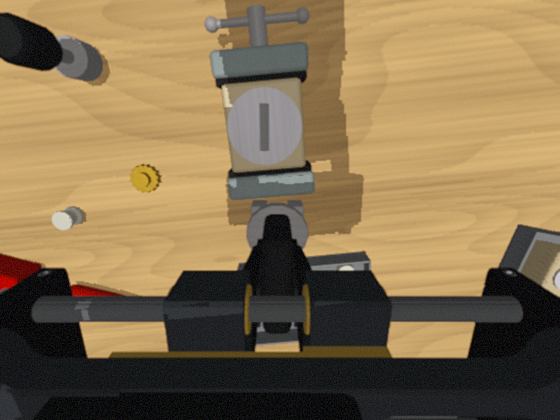

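The picture shows the held driver's disc at (225, 277) and the bar on the seat at (126, 264), nearly vertical in the image. Now to measure with the arm settled.

```bash
python3 - <<'E'
from h import *
p=eyes.read_camera('wrist');save(p,'pics/w3.png');s=env.state();e=s['eef_pos'];a=s['tcp_rot'][2];print(e,s['tcp_rot'])
c0=proj(p,[[587.6,94.5,105]])[0]
I=p['pixels'].astype(int);yy,xx=np.mgrid[:420,:560];g=I.mean(2);d=(yy-c0[0])**2+(xx-c0[1])**2
m=(g<np.median(g[d<30**2])-20)&(d<30**2)
pts=np.array([atz(p,(r,q),114)[:2] for r,q in zip(yy[m],xx[m])])
w,v=np.linalg.eigh(np.cov(pts.T));b=pts.mean(0);print('bar',m.sum(),b,2*np.sqrt(3*w),np.degrees(np.arctan(v[1,1]/v[0,1])))
m2=((g>125)&(I.max(2)-I.min(2)<35)&(d<42**2)).astype(np.uint8)
n,l,st,_=cv2.connectedComponentsWithStats(m2);i=1+np.argmax(st[1:,4]);ys,xs=np.where(l==i)
(cx,cy),ax,an=cv2.fitEllipse(cv2.convexHull(np.c_[xs,ys].astype(np.float32)))
print('seat',cx,cy,ax,atz(p,(cy,cx),100))
# driver disc predicted if coaxial with tool at tcp, disc z 20..30 -> tcp-45..-35 (+grasp 65)
print('disc pred',proj(p,[[e[0],e[1],e[2]-35]]),proj(p,[[e[0]-24,e[1],e[2]-35]]))
for T in (b,):
  D=np.array(T)-e[:2];print('shift',D@[np.cos(a),np.sin(a)]/60,D@[np.sin(a),-np.cos(a)]/60)
E
python3 -c "
import cv2
a=cv2.imread('pics/w3.png')[80:260,190:360];cv2.imwrite('pics/w3c.png',cv2.resize(a,None,fx=3.3,fy=3.3,interpolation=3))"
```

```text
[665.87450498  96.68960085 203.13682609] [3.14157099e+00 3.66141748e-05 3.03881213e+00]
bar 479 [587.01338631  93.93737381] [ 8.47714672 39.85435402] -6.530792149044659
seat 262.6905822753906 124.7964096069336 (75.82941436767578, 79.11772155761719) [585.91679369  93.59921068 100.        ]
disc pred [[234.42968634 274.94549382]] [[204.25960669 271.52020891]]
shift 1.3027094957857388 -0.1804804405054759
```

View pics/w3c.png

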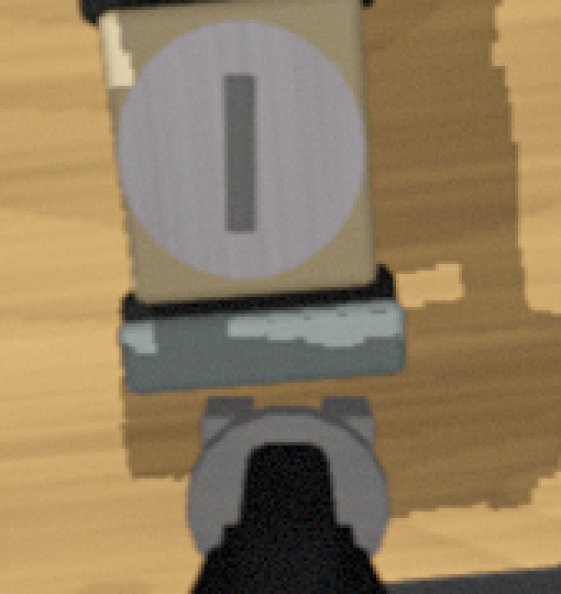

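```bash
python3 -m inch '[[[0.2,-0.04,0],0,1],[[0.3,-0.04,0],0,1],[[0.3,-0.04,0],0,1],[[0.3,-0.04,0],0,1],[[0.2,-0.04,0],0,1],[[0,0,0.15],0,1],[[0,0,0.15],0,1],[[0,0,0],0,1],[[0,0,0],0,1],[[0,0,0],0,1]]'
python3 - <<'E'
from h import *
s=env.state();e=s['eef_pos'];print(e,s['tcp_rot'])
for n,sl in (('scene',np.s_[110:240,290:430]),('side',np.s_[60:190,180:320])):
    p=eyes.read_camera(n);save(p,f'pics/{n}3.png')
    for k,z in(("fork_driver",e[2]-65),("screw_seat",100)):
        for r in eyes.spot_point(k,p)[:2]: print(n,k,np.round(r['centre']),round(r['score'],2),np.round(atz(p,r['centre'],z),1))
    print(n,proj(p,[[e[0],e[1],e[2]-65],[586.6,92.8,100]]))
a=cv2.imread('pics/scene3.png')[120:250,290:425];b=cv2.imread('pics/side3.png')[70:200,185:320]
cv2.imwrite('pics/c3.png',np.hstack([cv2.resize(x,(400,385),interpolation=3) for x in(a,b)]))
E
```

```text
t: 9.95
eef_pos: [587.3, 91.8, 184.7]
tcp_rot: [3.142, 0.0, 3.037]
ft_force: [0.4, -1.0, -3.7]
opening: 0.166
grip_force: 30.0
[587.33300713  91.76277948 184.7148812 ] [3.14154991e+00 3.00406003e-04 3.03694894e+00]
scene fork_driver [309. 166.] 0.92 [ 725.3 -359.6  119.7]
scene fork_driver [274. 149.] 0.9 [ 637.4 -371.6  119.7]
scene screw_seat [206. 361.] 0.57 [587.5  96.7 100. ]
scene [[199.91543551 360.20873471]
 [206.56708845 359.26856625]]
side fork_driver [308. 367.] 0.88 [ 448.7 -436.4  119.7]
side fork_driver [287. 394.] 0.84 [ 521.3 -432.3  119.7]
side screw_seat [162. 254.] 0.63 [588.8  95.5 100. ]
side [[155.85599854 254.11344241]
 [162.55125538 253.99665935]]
```

View pics/c3.png

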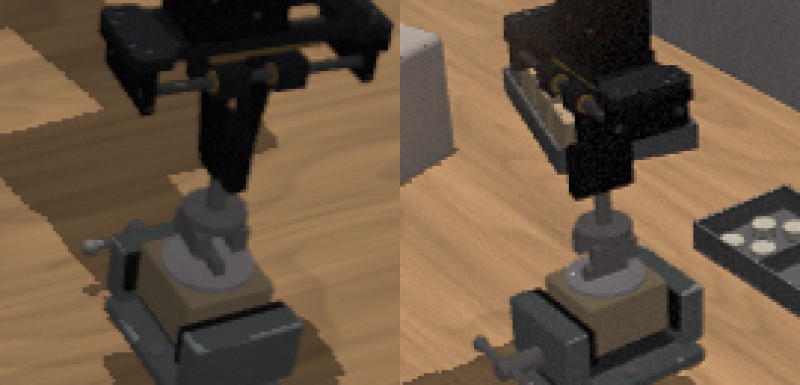

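Left (scene) and right (side) show the driver upright just above the seat, its fork in line over the bar. I shift it by 1.8 mm and lower it gently.

```bash
python3 -m inch '[[[0,0.03,0],0,1],[[0,0,0],0,1],[[0,0,0.05],0,1],[[0,0,0.05],0,1],[[0,0,0.05],0,1],[[0,0,0.05],0,1],[[0,0,0.05],0,1],[[0,0,0.04],0,1],[[0,0,0.02],0,1],[[0,0,0],0,1]]'
```

```text
t: 11.5
eef_pos: [587.3, 93.5, 166.0]
tcp_rot: [-3.142, 0.0, 3.037]
ft_force: [0.3, 0.0, -2.6]
opening: 0.166
grip_force: 30.0
```

```bash
python3 -m inch '[[[0,0,0.02],0,1],[[0,0,0],0,1],[[0,0,0],0,1],[[0,0,0],0.5,1],[[0,0,0],0.5,1],[[0,0,0],0.5,1],[[0,0,0],0.5,1],[[0,0,0],0.5,1],[[0,0,0],0.5,1],[[0,0,0],0.5,1]]'
```

```text
t: 12.75
eef_pos: [587.3, 93.5, 165.0]
tcp_rot: [3.142, 0.0, 2.73]
ft_force: [-0.5, 0.3, -1.7]
opening: 0.168
grip_force: 30.0
```

```bash
python3 -m inch '[[[0,0,0],0.8,1],[[0,0,0],0.8,1],[[0,0,0],0.8,1],[[0,0,0],0.8,1],[[0,0,0],0.8,1],[[0,0,0],0.8,1],[[0,0,0],0.8,1],[[0,0,0],0.8,1],[[0,0,0],0.8,1],[[0,0,0],0,1]]'
python3 - <<'E'
from h import *
s=env.state();print(s['moment'],s['opening'])
E
```

```text
t: 14.0
eef_pos: [587.4, 93.5, 165.0]
tcp_rot: [3.141, 0.0, 2.104]
ft_force: [-0.9, -0.5, -1.8]
opening: 0.166
grip_force: 30.0
[-0.02968618 -0.02445055 -0.03087569] 0.16586267301803886
```

```bash
python3 -m inch '[[[0,0,0],0.6,1],[[0,0,0],0.6,1],[[0,0,0],0.6,1],[[0,0,0],0,1],[[0,0,0],0,1],[[0,0,0],0,0.4],[[0,0,0],0,0.4],[[0,0,0],0,0.2],[[0,0,0],0,0.2],[[0,0,0],0,0.2]]'
python3 -m inch '[[[0,0,-0.1],0,0.2],[[0,0,-0.2],0,0.2],[[0,0,-0.3],0,0.2],[[0,0,-0.3],0,0.2],[[0,0,-0.3],0,0.2],[[-0.5,0,-0.3],0,0.2],[[-0.5,0,0],0,0.2],[[-0.5,0,0],0,0.2],[[0,0,0],0,0.2],[[0,0,0],0,0.2]]'
python3 - <<'E'
from meas import *
s=env.state();print(s['eef_pos'],s['tcp_rot'])
q=[]
for n in('scene','side','wrist'):
    p=eyes.read_camera(n)
    for k,z in(("fork_driver",100),("round_driver",0),("screw_seat",100)):
        for r in eyes.spot_point(k,p)[:1 if z==0 else 4]: print(n,k,np.round(r['centre']),round(r['score'],2),np.round(atz(p,r['centre'],z),1))
    c=proj(p,[[587,93,160]])[0].astype(int);print(n,proj(p,[[587,93,206],[587,93,100]]))
    if n=='wrist': print(handle(p,c,203,45))
    c=np.clip(c,65,(354,494));im=p['pixels'][c[0]-65:c[0]+65,c[1]-65:c[1]+65,::-1];q.append(cv2.resize(im,(266,266),interpolation=3))
cv2.imwrite('pics/c4.png',np.hstack(q))
E
```

```text
t: 15.25
eef_pos: [587.3, 93.5, 164.9]
tcp_rot: [3.141, 0.0, 1.946]
ft_force: [-0.1, 0.2, -0.2]
opening: 0.398
grip_force: 0.0
t: 16.5
eef_pos: [620.1, 10.1, 255.3]
tcp_rot: [3.141, -0.0, 1.946]
ft_force: [0.9, 0.1, -0.3]
opening: 0.399
grip_force: 0.0
[620.0560411   10.13436613 255.30869562] [ 3.14126220e+00 -3.75264900e-05  1.94584433e+00]
scene fork_driver [248. 163.] 0.83 [ 560.1 -333.3  100. ]
scene fork_driver [309. 164.] 0.78 [ 708.  -361.1  100. ]
scene fork_driver [205. 358.] 0.73 [579.5  93.1 100. ]
scene fork_driver [276. 149.] 0.72 [ 621.9 -371.9  100. ]
scene round_driver [238. 258.] 0.58 [ 501.1 -114.5    0. ]
scene screw_seat [207. 361.] 0.37 [589.7  94.9 100. ]
scene [[167.0609927  366.19734104]
 [206.65567058 359.43836795]]
side fork_driver [317. 327.] 0.79 [ 393.4 -397.   100. ]
side fork_driver [309. 365.] 0.75 [ 459.4 -424.4  100. ]
side fork_driver [165. 254.] 0.73 [578.4  83.  100. ]
side round_driver [248. 274.] 0.82 [ 498.  -103.1   -0. ]
side screw_seat [162. 253.] 0.59 [585.8  95.6 100. ]
side [[124.5751225  252.03090321]
 [162.46434602 254.08092842]]
wrist fork_driver [111. 278.] 0.93 [587.   96.8 100. ]
wrist fork_driver [322. 116.] 0.91 [ 483.7 -229.   100. ]
wrist round_driver [224. 170.] 0.88 [ 490.2 -116.6    0. ]
wrist [[111.69020301 276.29250092]
 [114.73029506 276.50541282]]
(1244, array([587.48148887,  93.19418453]), array([15.58790849, 48.55287134]), np.float64(-66.5850087924735), ((587.3821411132812, 93.408203125), (14.8555908203125, 53.549049377441406), 21.45403289794922))
```

View pics/c4.png

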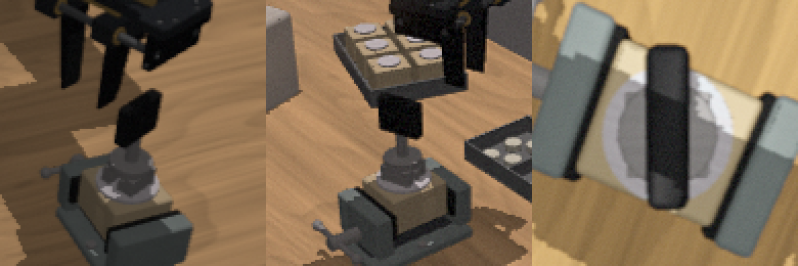

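All three views show the driver upright and centred on the seat with its handle now at about -67°. The gripper is clear and the round driver has not moved, so I hand in.

```bash
python3 -c "
from cell import env
print(env.job_done())"
```

```text
the job is handed in; nothing more can be done
None
```

The job is handed in (no verdict came back): the fork driver stands released and upright on the screw, turned about 62° clockwise, so by my estimate the screw turned about 48° (0.85 rad; its angle couldn't be read directly), and the round driver was left where it stood.

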